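# Fit a fresh filter cassette in the compressor's intake box

## Robot

A 6-joint arm with a two-finger parallel gripper is mounted at the origin on the work surface. World frame = base frame: x ahead of the robot, y to its left, z up, the work surface at z = 0. Lengths are in m, angles in rad, forces in N, time in s.
With the tool pointing down it reaches from about 0.325 to 0.85 m from the base axis. Payload 4.4 kg.
Tool frame: the origin (TCP) lies at the very end of the fingers, on their centre line; the grasp point (between the pads) lies 19 mm behind it; z points along the fingers, y is the line along which they close (so a half turn about z gives the same grasp; the last joint's range is limited). The gripper opens to 94 mm and grips with 3 to 60 N. Pads are 16 mm wide; open, the fingers measure 119 mm over their backs; the gripper's body (75 mm by 177 mm) begins 78 mm behind the grasp point.
Start: joints at [-1.294, 0.207, 1.542, -0, 1.393, -0.15], TCP at [0.238, -0.523, 0.205] pointing down, gripper open.
Joint ranges: [-2.73, 2.73], [-0.86, 2.22], [0.23, 2.46], [-1.11, 4.25], [0.08, 2.63], [-2.82, 2.82]. Speed limits (rad/s): [2.79, 2.79, 3.14, 3.14, 3.14, 3.14].

## Interface

Orientations are given as a unit quaternion [w, x, y, z].
In Python, from cell import state, imaging, manip gives the robot as it stands.
- The arm moves only by the tool step_arm, never from a script. Its argument "series" is a list that holds one entry, the list of rows, each a list of 5 numbers: the shift along the tool's x, y, z normalised to -1 to 1, where 1 is 750 mm, then the turn about the tool's z normalised to -1 to 1, where 1 is 30 degrees, then the gripper command: -1 is fully open, 1 is shut, values between are in proportion. In form: [[[x, y, z, yaw, fingers], ...]]. A call has 1 to 8 rows; each row shifts and turns the commanded pose from where the row before left it, along the tool's axes as they then stand; what a row does not reach is not made up. A row lasts 1/12 s, in which the tool goes at most 41.7 mm and 7.16 degrees, less where a joint would pass 70% of its speed; a pose out of reach is approached as far as the arm can. A call with a number of a shift or a turn outside -1 to 1 is refused whole. A call with a gripper value outside its range is refused whole. The fingers move at their own pace and stop on an object; "force" is the grip in N (left out, the last holds). Time passes only in rows, so rows that do not move let the fingers close. It gives the time, the measured TCP pose, the force, the opening and the grip force at its end, in the units of the state.
- state(): the state, without advancing time (a new reading comes with each control period).
- imaging.capture(name): name is "scene" or "side" or "wrist"; returns a dict with "frame" (480x640x3 uint8, red, green, blue), "z_map" (480x640 float32, m along the optical axis (not along the pixel's ray), 0 where there is no reading), "mtx" (3x3 intrinsics, pixels), "rvec" (rotation vector, rad) and "tvec" (3), from world to camera coordinates, as OpenCV has them; the wrist camera has in their place "T_tool_cam" (4x4, takes a point from camera to tool coordinates, whose origin is the TCP and whose axes are the flange's). Camera axes: x right, y down, z forward; pixel columns grow to the right and rows downward; lengths in m; the calibration is good to about 2 mm. A picture is of the moment at which its call begins: read the wrist's pose just before it.
- manip.job_done(): hands the job in; it is judged then, once.
The state is a dict: "time": time; "joints": joint angles; "joint_velocities": joint speeds; "joint_efforts": joint torques, N m; "eef_pos": TCP position; "tool_rot": TCP orientation; "force": force on the tool from outside, world axes, zero at the start; "torque": the same for the moment, N m; "finger_gap": finger opening in m; "finger_force": force on a finger pad.
Only numpy, scipy, OpenCV 4.12 (cv2) and the standard library are available. Lean on these libraries where they do the work, as an engineer would, in place of code of your own. Each camera call takes 0.05 s, during which the arm holds its last target. There are 200 camera calls.

## Task

Fit the clean filter (white frame, green grip) in the blue intake box: slide its green tongue all the way under the steel lip with the other end still raised, swing that end down, and press its thumb pad until the orange catch has snapped over it and the filter lies level. The box is never exactly where it was measured, so feel your way in and do not force the plastic; leave the dirty filter and everything else on the bench alone and let go at the end.

Things in the scene. Friction and masses are not known exactly. Their poses are not given: they have to be found in the camera images.
- new_filter: Clean filter cassette, about 0.17 to 0.34 kg, lying flat on the bench: white frame 150 x 104 x 20 mm (its x, y, z), white pleats. Origin: centre of the frame's underside; z up. Green hook tongue at its -x end, green catch tab at +x: 36 mm wide, 8 mm thick (z 0 to 8), x = 75 to 83 mm.
- new_filter_hook (a point): Lower tip edge of the clean filter's green tongue, mid-width: x = -91 mm, z = 0 of the filter, same axes. The tongue is 80 mm wide (y), 6 mm thick (z 0 to 6) and 16 mm long (x = -91 to -75).
- new_filter_rib (a point): Middle of the top of the clean filter's green pull rib: x = y = 0, z = 46 mm of the filter, same axes. The rib is 12 mm in x (grip it across this), 60 mm in y and stands 26 mm above the frame's top (z 20 to 46).
- new_filter_thumb (a point): Centre of the ribbed green thumb pad on top of the clean filter, near its catch end: x = 58 mm, z = 20 mm of the filter, same axes. Press here, with closed fingers, straight down: 6 to 12 N snaps the tab past the catch.
- base_plate: Steel plate 270 x 170 x 6 mm fixed on the bench under the blue filter box (208 x 128 mm, top 73 mm up). Origin: centre of its underside; z up; -x is the lip end, near the robot. The box is held fast and parallel, but sits up to 10 mm either way along plate x and 6 mm up or down from the nominal points below (slotted bolts, height studs); this is not measured. y is true.
- seat (a point): Nominal seat centre, 60 mm above the plate's origin, plate axes: the home filter's origin comes here (+-1.5 mm, plus the box's unmeasured offset), axes parallel. Ledge all round an open middle (x -50 to 56, y +-46 mm). Walls rise 13 mm: inner faces x = -92.5 and 77.5, y = +-56 mm (4 mm to spare each side). Rubber seal strip at x 60 to 70 stands 2.5 mm proud, 5 N presses it flat.
- lip (a point): Nominal: seat height, under the free edge of the steel lip, mid-width: x = -82.5 mm of the plate. The lip, 112 mm wide and 3 mm thick, overhangs 10 mm from the end wall (x = -92.5); flared underside 7.5 mm above the seat at the wall, 9.5 mm at the edge. Ledge in front of it to x = -50. The tongue enters with the filter's +x end raised 0.15 to 0.22 rad, tip on the seat.
- catch (a joint): Travel (m) of the orange spring catch, 40 mm wide, outwards along plate +x: 0 sprung in, 0.008 fully back. Nominal: nose tip x = 78.5 mm, underside 9.5 mm over the seat, above the home filter's tab; over it a 60 degree slope up to x = 85, 23 mm over the seat, where the tab must land. 2 N sideways starts it, 4 N clears the nose. There the filter lies at 0.1 rad. Over 27 N on the box cracks it.
- old_filter: The dirty filter, just taken out: same shape and size as the clean one, grey frame, brown media, black grip. Leave it alone. Origin: centre of its underside.
- bolt_bin: Blue bin of bolts, 150 x 100 x 75 mm; leave alone. Origin: centre of its underside.
- grease_can: Steel can with yellow label, 64 mm across, 150 mm tall; leave alone. Origin: centre of its underside.
- screwdriver: Screwdriver with red handle lying on the bench; leave alone. Origin: on its underside.
- wrench: Steel wrench lying on the bench; leave alone. Origin: on its underside.
- coupling: Brass air coupling, 32 mm across, 48 mm tall; leave alone. Origin: centre of its underside.
- carton: White and red carton, 190 x 125 x 38 mm; leave alone. Origin: centre of its underside.
- jar: Amber jar with black cap, 60 mm across, 85 mm tall; leave alone. Origin: centre of its underside.
There are look-alikes about, which are no part of the job. What is shaped like the new_filter but purple or turquoise is not meant.

How it is judged:
On the way:
1. the tongue is brought down to the seat at the lip end of the box, with the catch end still raised (x of new_filter_hook in the frame of base_plate between -0.107 and -0.078 m and z of new_filter_hook in the frame of base_plate between 0.0515 and 0.072 m and angle between new_filter's own z axis and vertical between 0.05 and 0.45 rad), for 0.1 s.
At the end, for the whole second after the job is handed in: The clean filter lies level (0.03 rad) in the box, parallel to the base plate (0.07 rad), tongue at the lip end, origin within 12.5 mm in x, 6 mm in y and 7.5 mm in height of a point 60 mm over the plate's origin; catch sprung back to within 1.5 mm; released, at rest (angle between new_filter's own z axis and vertical below 0.03 rad and angle between the x axis of new_filter and the x axis of base_plate, either way round below 0.07 rad and x of new_filter in the frame of base_plate between -0.0125 and 0.0125 m and y of new_filter in the frame of base_plate between -0.006 and 0.006 m and z of new_filter in the frame of base_plate between 0.0525 and 0.0675 m and x of new_filter_hook in the frame of base_plate below -0.078 m and value of joint catch below 0.0015 m and linear speed of new_filter below 0.01 m/s); the robot touches nothing.
It fails at once if the filter is forced: more than 27 N between it and the box (contact force between new_filter and base_plate above 27 N).
It fails at once if the dirty filter or another thing on the bench is moved by more than 20 mm (distance of any of old_filter, bolt_bin, grease_can, screwdriver, wrench, coupling, carton, jar from where it was at the start of the episode above 0.02 m).
It also fails if it takes over 53 s, if anything falls off the work surface, if the arm or the gripper's body presses on something with over 40 N, if the wrist force passes 120 N, or if a joint passes its speed limit or range.

## Working session

There is one attempt and no reset: what is moved stays moved. The work goes in short steps, Python scripts to look and compute and a tool call to move; the robot and the scene stay as the last step left them, time stands still between calls to the robot, and variables do not carry over. Pictures are saved under pics/ and viewed, at most 10 in all, crops included, and the job is handed in when it is done.

Besides the shell and the picture viewer there is one more tool, called after "Emit:" as name(argument=value, ...) on one line, values as JSON. step_arm: Moves the arm, as the interface text tells. Its arguments: {"type":"object","properties":{"series":{"type":"array"},"force":{"type":"number"}},"required":["series"]}

```bash
mkdir -p pics
python3 - <<'E'
from cell import state, imaging
import cv2,numpy as np
for n in("scene","side"):
    c=imaging.capture(n); np.savez(n+".npz",**c); cv2.imwrite(f"pics/{n}.png",c["frame"][...,::-1])
    R=cv2.Rodrigues(c["rvec"])[0]; print(n,(-R.T@c["tvec"].ravel()).round(3),R[2].round(2),c["mtx"][0,0])
s=state();print(s)
E
```

```text
scene [1.093 0.842 1.113] [-0.39 -0.57 -0.72] 621.4527116559435
side [-0.11   0.647  0.669] [ 0.57 -0.62 -0.54] 454.06066639756006
{'time': 0.1, 'joints': array([-1.29452631e+00,  2.07363237e-01,  1.54278446e+00, -9.72056982e-06,
        1.39350491e+00, -1.50493937e-01]), 'joint_velocities': array([-0.0006383 , -0.00069398, -0.00352238, -0.00090929,  0.00043005,
        0.00039819]), 'joint_efforts': array([ 1.98475612e-05, -3.71863604e+01, -2.82292038e+01,  7.01081939e-02,
        3.10994312e-02, -4.81123868e-05]), 'eef_pos': array([ 0.23779844, -0.52272905,  0.2044034 ]), 'tool_rot': array([-1.02764215e-03,  9.77319615e-01,  2.11767111e-01, -6.95044222e-05]), 'force': array([ 0.46732121, -0.20089216,  0.62758928]), 'torque': array([-0.03415579,  0.0259881 , -0.01986786]), 'finger_force': 0.0, 'finger_gap': 0.09384653174963489}
```

View pics/scene.png

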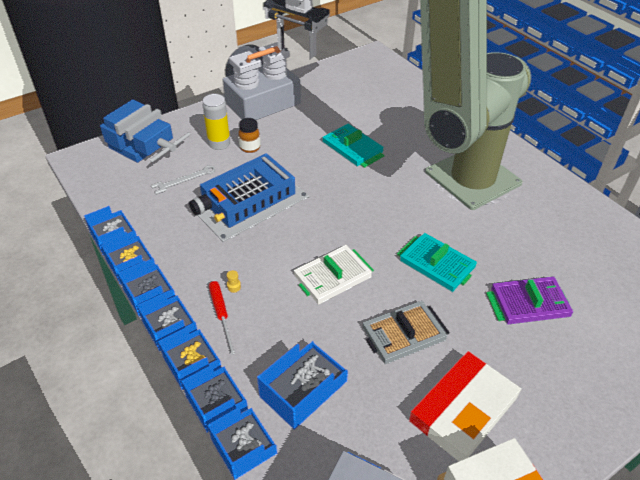

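View pics/side.png

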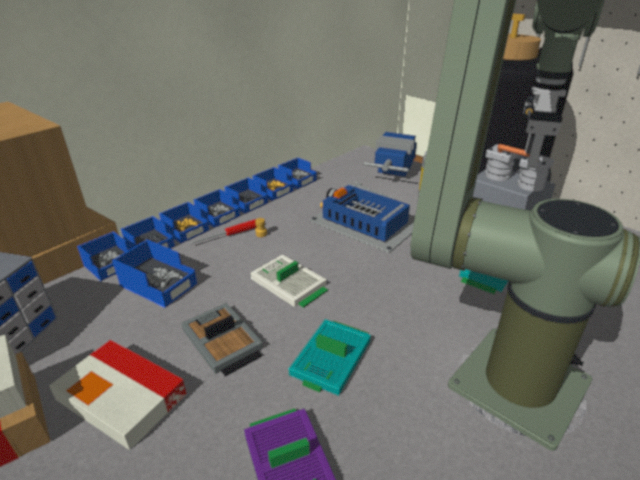

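The scene view shows the white filter at (335,273). Its wide tongue is at the right end (368,260) and its tab at the left (303,291). The box is at (250,190), with the catch at its left end and the lip to the right, near the robot. The side view shows the filter at (288,278) and the box at (365,213).

The tool can't pitch, so I'll grip the rib by its y ends and let the filter pivot in the pads. Next I'll measure with depth from both cameras.

```bash
cat > h.py <<'E'
import numpy as np,cv2
def cloud(c):
    K=c["mtx"];z=c["z_map"];v,u=np.mgrid[:480,:640]
    P=np.stack([(u-K[0,2])/K[0,0]*z,(v-K[1,2])/K[1,1]*z,z],-1)
    R=cv2.Rodrigues(c["rvec"])[0]
    W=(P-c["tvec"].ravel())@R; W[z==0]=np.nan
    return W
E
python3 - <<'E'
from h import *
boxes={"scene":((285,235,385,310),(185,140,315,245)),"side":((240,245,335,310),(300,175,425,260))}
big=[]
for n in("scene","side"):
    c=dict(np.load(n+".npz"));W=cloud(c);f=c["frame"];hsv=cv2.cvtColor(f,cv2.COLOR_RGB2HSV).astype(int)
    b=boxes[n][0];s=np.s_[b[1]:b[3],b[0]:b[2]]
    w=W[s].reshape(-1,3);h=hsv[s].reshape(-1,3)
    print(n,"bench z",np.nanmedian(W[b[1]:b[1]+8,b[0]:b[0]+8,2]))
    g=(h[:,0]>45)&(h[:,0]<80)&(h[:,1]>120)
    rib=g&(w[:,2]>.03); print(" rib top z",np.nanpercentile(w[rib,2],[5,50,95]).round(4),cv2.minAreaRect(w[g&(w[:,2]>.040)][:,:2].astype(np.float32)*1000),rib.sum())
    fr=(w[:,2]>.013)&(w[:,2]<.027)&(h[:,1]<60)
    print(" frame",cv2.minAreaRect(w[fr][:,:2].astype(np.float32)*1000),np.nanmedian(w[fr,2]))
    lo=g&(w[:,2]<.015); 
    k=w[lo];print(" green low",len(k)); 
    r=cv2.kmeans(k[:,:2].astype(np.float32),2,None,(3,50,1e-6),5,0);print(r[2],np.bincount(r[1].ravel()))
    b=boxes[n][1];s=np.s_[b[1]:b[3],b[0]:b[2]];w=W[s].reshape(-1,3);h=hsv[s].reshape(-1,3)
    bl=(h[:,0]>100)&(h[:,0]<125)&(h[:,1]>120)
    print(" box top z",np.histogram(w[bl&(w[:,2]>.04),2],np.arange(.05,.095,.003)))
    t=bl&(w[:,2]>.063)&(w[:,2]<.09);print(" boxtop",cv2.minAreaRect(w[t][:,:2].astype(np.float32)*1000))
    p=(w[:,2]>.003)&(w[:,2]<.012)&(h[:,1]<50);print(" plate",p.sum(),cv2.minAreaRect(w[p][:,:2].astype(np.float32)*1000))
    o=(h[:,0]>5)&(h[:,0]<18)&(h[:,1]>170);print(" orange",np.nanmedian(w[o],0),np.nanmax(w[o,2]),o.sum())
    x0,y0,x1,y1=boxes[n][1]; big.append(cv2.resize(f[y0:y1,x0:x1],None,fx=4,fy=4,interpolation=cv2.INTER_CUBIC)[:420,:520])
a=np.zeros((600,800,3),np.uint8)
A=cv2.resize(np.hstack([cv2.resize(x,(400,320)) for x in big]),(800,320));a[:320]=A
b2=[]
for n in boxes:
    x0,y0,x1,y1=boxes[n][0];f=np.load(n+".npz")["frame"];b2.append(cv2.resize(f[y0:y1,x0:x1],(400,280),interpolation=cv2.INTER_CUBIC))
a[320:]=np.hstack(b2);cv2.imwrite("pics/crop.png",a[...,::-1])
E
```

```text
scene bench z -0.0014786407020617777
 rib top z [0.0305 0.0426 0.0474] ((528.793701171875, 79.25138854980469), (57.97368240356445, 14.661723136901855), 88.39012145996094) 171
 frame ((528.44921875, 77.12994384765625), (110.8609848022461, 153.6778564453125), 89.2612075805664) 0.01750709467135363
 green low 102
[[0.44018552 0.0795907 ]
 [0.6070105  0.07919454]] [54 48]
 box top z (array([180, 346, 347, 192, 161, 244, 300, 119,  10,   2,   0,   0,   0,
         0]), array([0.05 , 0.053, 0.056, 0.059, 0.062, 0.065, 0.068, 0.071, 0.074,
       0.077, 0.08 , 0.083, 0.086, 0.089, 0.092]))
 boxtop ((563.1383056640625, -254.67733764648438), (212.01185607910156, 138.0321502685547), 4.754326343536377)
 plate 1404 ((547.0382080078125, -304.98016357421875), (418.71759033203125, 371.7147521972656), 56.567813873291016)
 orange [ 0.65082387 -0.24760191  0.07661687] 0.08256796303113471 99
side bench z 0.000529945699865309
 rib top z [0.0315 0.0412 0.0476] ((524.4810791015625, 78.1736831665039), (56.184715270996094, 11.826130867004395), 89.3235855102539) 160
 frame ((526.3866577148438, 75.2932357788086), (107.11592864990234, 153.19180297851562), 89.37107849121094) 0.019406129307555118
 green low 159
[[0.4421275  0.0967754 ]
 [0.44197306 0.0576285 ]] [87 72]
 box top z (array([122, 120, 280, 206, 139, 136, 204, 163,   3,   0,   0,   0,   0,
         0]), array([0.05 , 0.053, 0.056, 0.059, 0.062, 0.065, 0.068, 0.071, 0.074,
       0.077, 0.08 , 0.083, 0.086, 0.089, 0.092]))
 boxtop ((557.983154296875, -256.5309753417969), (209.11058044433594, 128.90516662597656), 4.538512706756592)
 plate 1429 ((607.2808227539062, -319.95489501953125), (387.97625732421875, 508.033203125), 41.15585708618164)
 orange [ 0.64287345 -0.24498976  0.07727174] 0.08330897604624234 68
```

View pics/crop.png

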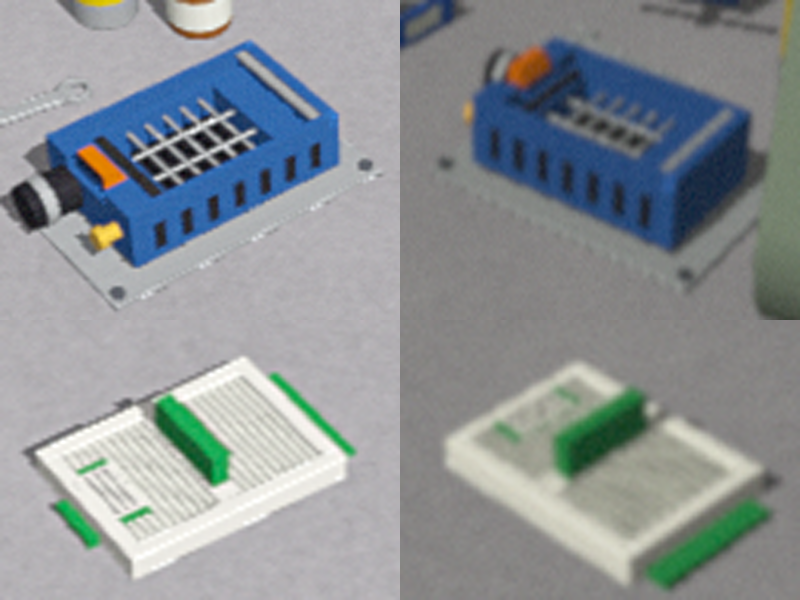

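Bottom crops: the white filter's tongue is toward the robot and its heading is about 0°. Its rib is at (0.5265, 0.078) with the top at z≈0.046, as it should be. Top crops: the box is at (0.560, -0.256), heading +4.6°, with the top at about 0.072. The catch is at the far end and the lip at the near end. Now moving to above the filter.

Emit:
step_arm(series=[[[0,0,0,0.2045,-1],[0,0,0,0.2045,-1],[0,0,0,0.2045,-1],[0,0,0,0.2045,-1],[0.021,-0.044,0,0,-1],[0.021,-0.044,0,0,-1],[0.021,-0.044,0,0,-1],[0.021,-0.044,0,0,-1]]])

```text
time: 0.77
eef_pos: [0.3013, -0.3898, 0.2048]
tool_rot: [-0.001, 1.0, -0.001, -0.0]
force: [0.3, 0.1, 0.1]
finger_gap: 0.0941
finger_force: 0.0
```

Emit:
step_arm(series=[[[0.021,-0.044,0,0,-1],[0.021,-0.044,0,0,-1],[0.021,-0.044,0,0,-1],[0.021,-0.044,0,0,-1],[0.021,-0.044,0,0,-1],[0.021,-0.044,0,0,-1],[0.021,-0.044,0,0,-1],[0.021,-0.044,0,0,-1]]])

```text
time: 1.43
eef_pos: [0.4277, -0.1258, 0.2052]
tool_rot: [-0.0, 1.0, -0.001, -0.0]
force: [0.7, -0.5, 0.8]
finger_gap: 0.0938
finger_force: 0.0
```

Emit:
step_arm(series=[[[0.021,-0.044,0,0,-1],[0.021,-0.044,0,0,-1],[0.021,-0.044,0,0,-1],[0.021,-0.044,0,0,-1],[0.021,-0.044,0,0,-1],[0.021,-0.044,0,0,-1],[0,0,0,0,-1],[0,0,0,0,-1]]])

```text
time: 2.1
eef_pos: [0.5222, 0.0717, 0.2047]
tool_rot: [0.0, 1.0, 0.001, -0.001]
force: [-0.3, -0.8, 0.6]
finger_gap: 0.0943
finger_force: 0.0
```

```bash
cat >> h.py <<'E'
from scipy.spatial.transform import Rotation as Ro
def wcloud(s,c):
    K=c["mtx"];z=c["z_map"];v,u=np.mgrid[:480,:640]
    P=np.stack([(u-K[0,2])/K[0,0]*z,(v-K[1,2])/K[1,1]*z,z],-1)
    T=c["T_tool_cam"];q=np.array(s["tool_rot"]);R=Ro.from_quat(np.r_[q[1:],q[0]]).as_matrix()
    W=(P@T[:3,:3].T+T[:3,3])@R.T+s["eef_pos"];W[z==0]=np.nan
    return W
E
python3 - <<'E'
from h import *
from cell import state,imaging
s=state();c=imaging.capture("wrist");W=wcloud(s,c);f=c["frame"]
cv2.imwrite("pics/w1.png",f[...,::-1]);print(c["T_tool_cam"].round(3))
h=cv2.cvtColor(f,cv2.COLOR_RGB2HSV).astype(int);g=(h[...,0]>45)&(h[...,0]<80)&(h[...,1]>120)
m=g&(W[...,2]>.040);print("rib",cv2.minAreaRect(W[m][:,:2].astype(np.float32)*1000),np.nanmedian(W[m],0),m.sum())
m=g&(W[...,2]<.013)
x=W[m];print("low",len(x))
for k in (x[x[:,0]<.5],x[x[:,0]>.55]):
    if len(k):print(k.min(0).round(4),k.max(0).round(4),k.mean(0).round(4))
m=(h[...,1]<60)&(W[...,2]>.013)&(W[...,2]<.03);print("frame",cv2.minAreaRect(W[m][:,:2].astype(np.float32)*1000),np.nanmedian(W[m,2]))
E
```

```text
[[-0.001 -0.97  -0.243  0.07 ]
 [ 1.    -0.001 -0.     0.   ]
 [ 0.    -0.243  0.97  -0.178]
 [ 0.     0.     0.     1.   ]]
rib ((410.53643798828125, 149.37020874023438), (40.844520568847656, 294.7727355957031), 72.8604965209961) [0.2971897  0.18436095 0.04489812] 532
low 76
[0.2809 0.0885 0.0031] [0.3081 0.0989 0.0068] [0.2946 0.0938 0.0051]
frame ((480.0463562011719, 71.61578369140625), (673.0419311523438, 437.37188720703125), 80.33448028564453) 0.019006862006746256
```

View pics/w1.png

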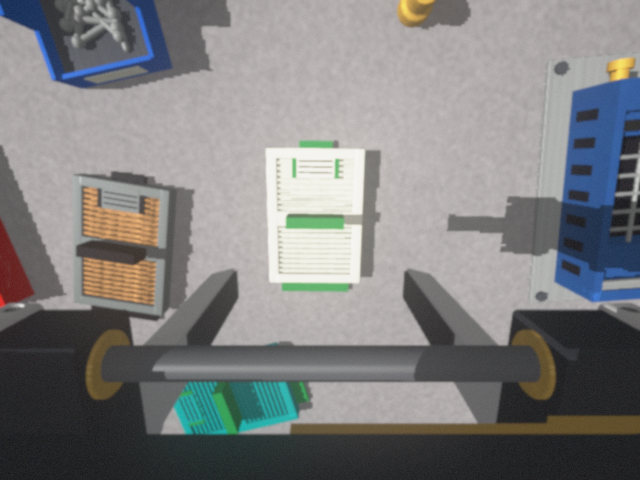

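The wrist view shows the white filter upright at (316,218): rib at (315,222), tongue at (315,287), tab at (316,144). The turquoise one at (240,405) got into the mask, so I'll limit the window.

Run:
```python
from h import *
from cell import state,imaging
s=state();c=imaging.capture("wrist");W=wcloud(s,c);f=c["frame"]
h=cv2.cvtColor(f,cv2.COLOR_RGB2HSV).astype(int);g=(h[...,0]>45)&(h[...,0]<80)&(h[...,1]>120)
win=np.zeros((480,640),bool);win[130:300,255:380]=1
A=lambda m:cv2.minAreaRect(W[m][:,:2].astype(np.float32)*1000)
m=win&g&(W[...,2]>.040);print("rib",A(m),np.nanmedian(W[m],0))
m=win&g&(W[...,2]<.013)
for k in (m&(W[...,0]<.5),m&(W[...,0]>.55)):print(A(k),W[k].mean(0).round(4))
m=win&(h[...,1]<60)&(W[...,2]>.013)&(W[...,2]<.03);print("frame",A(m),np.nanmedian(W[m,2]))
```

```text
rib ((0.0, 0.0), (0.0, 0.0), 0.0) [nan nan nan]
((440.3222351074219, 115.07454681396484), (0.0, 0.0), 0.0) [0.4403 0.1151 0.0044]
((0.0, 0.0), (0.0, 0.0), 0.0) [nan nan nan]
frame ((526.0860595703125, 77.40933227539062), (104.49556732177734, 149.76170349121094), 89.5240249633789) 0.01805383149090753
  return np.nanmean(a, axis, out=out, keepdims=keepdims)
<stdin>:9: RuntimeWarning: Mean of empty slice.
  ret = um.true_divide(
```

Emit:
step_arm(series=[[[0.008,-0.0076,0.04,0.016,-1],[0,0,0.04,0,-1],[0,0,0.04,0,-1],[0,0,0.04,0,-1],[0,0,0.04,0,-1],[0,0,0.02,0,-1],[0,0,0.02,0,-1],[0,0,0,0,-1]]])

```text
time: 2.87
eef_pos: [0.5246, 0.0741, 0.0221]
tool_rot: [0.0, 1.0, -0.006, -0.004]
force: [-0.2, 0.1, -0.3]
finger_gap: 0.0939
finger_force: 0.0
```

Emit:
step_arm(series=[[[0,0,0,0,1],[0,0,0,0,1],[0,0,0,0,1],[0,0,0,0,1],[0,0,0,0,1],[0,0,0,0,1]]], force=15)

```text
time: 3.37
eef_pos: [0.5293, 0.0763, 0.0266]
tool_rot: [-0.0, 1.0, -0.005, 0.001]
force: [0.5, 2.1, 2.9]
finger_gap: 0.0596
finger_force: 15.0
```

Emit:
step_arm(series=[[[0,0,-0.02,0,1],[0,0,-0.04,0,1],[0,0,-0.05,0,1],[0,0,-0.05,-0.17,1],[0,0.04,-0.04,0,1],[0,0.05,-0.04,0,1],[0,0.03,0,0,1],[0,0,0,0,1]]])

```text
time: 4.03
eef_pos: [0.5369, -0.0125, 0.2035]
tool_rot: [0.002, 0.999, 0.038, 0.003]
force: [0.4, -0.0, -2.5]
finger_gap: 0.06
finger_force: 15.0
```

Run:
```python
from h import *
from cell import state,imaging
s=state();c=imaging.capture("wrist");W=wcloud(s,c);f=c["frame"];np.savez("w2.npz",W=W,f=f)
d=imaging.capture("side");e=imaging.capture("scene")
cv2.imwrite("pics/w2.png",np.vstack([np.hstack([cv2.resize(x["frame"],(400,300)) for x in(c,d)]),np.hstack([cv2.resize(e["frame"],(400,300)),cv2.resize(d["frame"][150:330,230:470],(400,300))])])[...,::-1])
print(s["eef_pos"],s["force"],s["finger_gap"])
h=cv2.cvtColor(f,cv2.COLOR_RGB2HSV).astype(int)
bl=(h[...,0]>100)&(h[...,0]<125)&(h[...,1]>120)&(W[...,1]<-.1)&(W[...,0]>.4)&(W[...,0]<.75)
print(np.histogram(W[bl&(W[...,2]>.03),2],np.arange(.05,.09,.002)))
t=bl&(W[...,2]>.066)&(W[...,2]<.09);print(t.sum(),cv2.minAreaRect(W[t][:,:2].astype(np.float32)*1000),np.nanmedian(W[t],0))
```

```text
[ 0.53686754 -0.01253772  0.20349544] [ 0.43573188 -0.02657987 -2.51854185] 0.06000910374203062
(array([ 386,  396, 1832, 5154,  629,  469,  481,  431,  488, 2871, 1023,
          1,    0,    0,    0,    0,    0,    0,    0]), array([0.05 , 0.052, 0.054, 0.056, 0.058, 0.06 , 0.062, 0.064, 0.066,
       0.068, 0.07 , 0.072, 0.074, 0.076, 0.078, 0.08 , 0.082, 0.084,
       0.086, 0.088]))
4383 ((558.8402099609375, -257.5306701660156), (207.06651306152344, 128.9053955078125), 4.534812927246094) [ 0.5778297  -0.20415617  0.0694112 ]
```

View pics/w2.png

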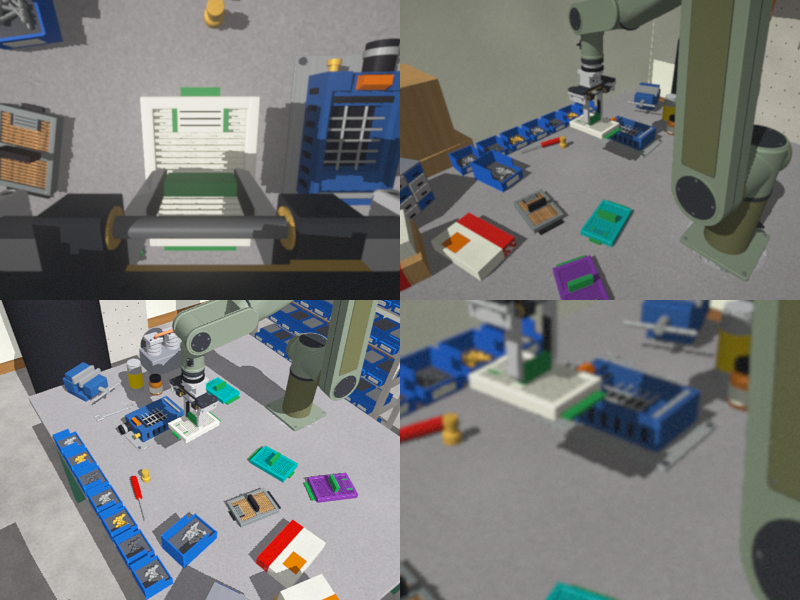

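Top left: the box is clear on the right, with the catch at (378,80) and the lip hidden by the gripper. The filter hangs centred in the fingers. The box rectangle of 207×129 mm agrees with the text. Next I'll get the interior profile of the box and the tilt of the held filter.

Run:
```python
from h import *
from cell import state
d=np.load("w2.npz");W=d["W"];f=d["f"];h=cv2.cvtColor(f,cv2.COLOR_RGB2HSV).astype(int)
a=np.radians(4.55);u=np.array([np.cos(a),np.sin(a)]);v=np.array([-u[1],u[0]]);C=np.array([.5588,-.2575])
def prof(W,h):
    X=(W[...,:2]-C)@u;Y=(W[...,:2]-C)@v;Z=W[...,2]
    for y0 in(-.053,-.03,0,.03,.053):
        print("y",y0," ".join(f"{int(x*1000)}:{np.nanmedian(Z[m])*1000:.0f}" for x in np.arange(-.108,.108,.004) if (m:=(abs(Y-y0)<.008)&(abs(X-x)<.002)&(Z>.0)).sum()>2))
    o=(h[...,0]>5)&(h[...,0]<18)&(h[...,1]>170)&(abs(X)<.12)&(abs(Y)<.06)
    print("orange x,y",np.nanpercentile(X[o],[2,50,98]),np.nanpercentile(Y[o],[2,98]),np.nanpercentile(Z[o],[2,50,98]))
    g=(h[...,1]<60)&(abs(X)<.104)&(abs(Y)<.06)&(Z>.066)&(Z<.085)&(X<-.06);print("lip?",g.sum(),np.nanpercentile(X[g],[2,98]) if g.any() else 0,np.nanmedian(Z[g]))
print("wrist");prof(W,h)
for n in("scene","side"):
    c=dict(np.load(n+".npz"));print(n);prof(cloud(c),cv2.cvtColor(c["frame"],cv2.COLOR_RGB2HSV).astype(int))
# filter plane
s=state();P=W[(h[...,1]<60)&(W[...,2]>.16)&(W[...,2]<.25)&(abs(W[...,1]-s["eef_pos"][1])<.06)&(W[...,0]>.55)]
print(len(P),np.linalg.lstsq(np.c_[P[:,:2]-s["eef_pos"][:2],np.ones(len(P))],P[:,2],rcond=None)[0],P.max(0))
```

```text
wrist
y -0.053 -83:56 -79:57 -75:58 -71:59 -67:59 -63:59 -59:61 -55:60 -51:59 -47:56 -43:56 -39:57 -35:56 -31:55 -27:56 -23:56 -19:57 -15:56 -11:56 -7:56 -3:56 0:57 4:56 8:55 12:55 16:57 20:55 24:54 28:53 32:54 36:56 40:50 44:52 48:50 52:49 56:56 60:56 64:57 68:57 72:56 76:57
y -0.03 -104:69 -99:70 -95:70 -91:68 -87:68 -83:66 -79:56 -75:56 -71:57 -67:57 -63:56 -59:57 -55:57 -51:56 -47:41 -43:26 -39:27 -35:48 -31:27 -27:26 -23:27 -19:46 -15:28 -11:26 -7:27 0:47 4:27 8:27 12:27 16:48 20:46 24:27 28:26 32:27 36:48 40:26 44:27 48:27 52:27 56:56 60:57 64:59 68:59 72:57 76:57 80:67 84:69 88:70 92:70 96:69 100:69 104:57
y 0 -104:69 -99:69 -95:70 -91:68 -87:67 -83:67 -79:57 -75:56 -71:57 -67:57 -63:56 -59:57 -55:56 -51:56 -47:41 -43:26 -39:27 -35:47 -31:27 -27:27 -23:26 -19:28 -15:47 -11:26 -7:26 0:47 4:27 8:26 12:27 16:48 20:47 24:27 28:27 32:26 36:48 40:27 44:27 48:27 52:26 56:56 60:57 64:59 68:59 72:56 76:57 80:71 84:78 88:79 92:79 96:79 100:79 104:57
y 0.03 -87:57 -83:57 -79:57 -75:56 -71:56 -67:56 -63:57 -59:56 -55:56 -51:56 -47:44 -43:27 -39:26 -35:48 -31:27 -27:26 -23:26 -19:48 -15:48
[... 3051 characters left out ...]
 -99:47 -95:7 -91:70 -87:69 -83:70 -63:58 -55:59 -51:58 56:57 60:60 64:60 76:60 80:66 84:70 88:72 96:72
y 0.053 -108:7 -104:42 -99:47 -95:42 -91:46 -87:37 -83:50 -79:43 -75:54 -71:48 -67:40 -63:44 -59:36 -55:37 -51:40 -47:54 -43:26 -39:38 -35:38 -31:37 -27:54 -23:31 -19:35 -15:33 -11:39 -7:40 -3:48 0:36 4:56 8:34 12:32 16:35 20:38 24:52 28:26 32:40 36:39 40:41 44:50 48:42 52:36 56:56 60:43 64:32 68:43 72:44 76:47 80:54 84:34 88:40 92:45 96:43 100:49 104:41
orange x,y [0.07991333 0.08447933 0.09589277] [-0.01672436  0.01889489] [0.06840128 0.07727174 0.08300686]
lip? 61 [-0.09272299 -0.08180748] 0.07009615763965424
18540 [ 0.05262058 -0.00269827  0.19240817] [0.61702658 0.04389405 0.19903727]
```

The box centre is the seat frame: lip at -92 to -82, ledge and walls all as nominal, seat z ≈ 0.0575. The filter already droops 0.05 rad the right way. To reach 0.18 rad I'll press its +x end gently on the box's near wall top. First I'll check where the turquoise look-alike near there stands.

Run:
```python
from h import *
c=dict(np.load("scene.npz"));W=cloud(c);w=W[120:170,315:390].reshape(-1,3);w=w[w[:,2]>.012];print(w.min(0),w.max(0),np.median(w,0))
```

```text
[ 0.13674607 -0.37823673  0.01200676] [ 0.26189904 -0.21179627  0.05063122] [ 0.20523826 -0.28777319  0.01810985]
```

Emit:
step_arm(series=[[[-0.018,0.03,0,-0.006,1],[-0.024,0.037,0,0,1],[-0.024,0.037,0,0,1],[-0.024,0.037,0,0,1],[-0.024,0.037,0,0,1],[-0.024,0.037,0,0,1],[-0.024,0.037,0,0,1],[-0.024,0.037,0,0,1]]])

```text
time: 4.85
eef_pos: [0.4126, -0.2351, 0.1995]
tool_rot: [-0.001, 0.999, 0.042, -0.001]
force: [0.1, -0.0, -2.7]
finger_gap: 0.0597
finger_force: 15.0
```

Emit:
step_arm(series=[[[-0.025,0.039,0,0,1],[0,0,0.035,0,1],[0,0,0.045,0,1],[0,0,0.035,0,1],[0,0,0.018,0,1],[0,0,0,0,1],[0,0,0,0,1]]])

```text
time: 5.43
eef_pos: [0.3969, -0.2646, 0.0997]
tool_rot: [-0.002, 0.999, 0.042, -0.001]
force: [-0.1, -0.4, -1.7]
finger_gap: 0.0599
finger_force: 15.0
```

Emit:
step_arm(series=[[[0,0.006,0.003,0,1],[0,0,0.003,0,1],[0,0,0.003,0,1],[0,0,0.003,0,1],[0,0,0.003,0,1],[0,0,0.003,0,1],[0,0,0,0,1],[0,0,0,0,1]]])

```text
time: 6.1
eef_pos: [0.3978, -0.2713, 0.0878]
tool_rot: [0.0, 0.999, 0.041, 0.0]
force: [-2.3, -1.0, -0.5]
finger_gap: 0.0595
finger_force: 15.0
```

```bash
cat >> h.py <<'E'
def tilt(tag=None):
    from cell import state,imaging
    s=state();c=imaging.capture("wrist");W=wcloud(s,c);f=c["frame"]
    h=cv2.cvtColor(f,cv2.COLOR_RGB2HSV).astype(int);a=np.radians(4.55);u=np.array([np.cos(a),np.sin(a)]);v=np.array([-u[1],u[0]])
    D=W[...,:2]-s["eef_pos"][:2];X=D@u;Y=D@v;Z=W[...,2]-s["eef_pos"][2]
    m=(h[...,1]<60)&(X>.015)&(X<.072)&(abs(Y)<.05)&(Z>-.03)&(Z<.03)
    for _ in range(4):
        k=np.linalg.lstsq(np.c_[X[m],Y[m],np.ones(m.sum())],Z[m],rcond=None)[0]
        m=m&(abs(Z-k[0]*X-k[1]*Y-k[2])<.004)
    print("tilt",k.round(4),m.sum(),s["eef_pos"].round(4),s["force"].round(1),s["time"])
    if tag: cv2.imwrite(f"pics/{tag}.png",f[...,::-1])
    B=(s["eef_pos"][:2]-np.array([.5588,-.2575]));print("tcp in box",(B@u).round(4),(B@v).round(4))
E
python3 -c "from h import *;tilt()"
```

```text
tilt [ 2.065e-01 -1.000e-04 -1.060e-02] 17923 [ 0.3978 -0.2713  0.0878] [-2.3 -1.  -0.5] 6.1
tcp in box -0.1616 -0.001
```

Tilt is 0.206 rad. Next I lift, move over the box so the tip sits at about -74 mm, and check the tilt again.

Emit:
step_arm(series=[[[0,0,-0.02,0,1],[0,0,-0.04,0,1],[0,0,-0.04,0,1],[0.03,0,0,0,1],[0.045,0,0,0,1],[0.05,0,0,0,1],[0.05,0,0,0,1],[0.03,0,0,0,1]]])

```text
time: 6.82
eef_pos: [0.5546, -0.2571, 0.1623]
tool_rot: [-0.001, 0.999, 0.042, 0.001]
force: [-0.9, -0.5, -2.5]
finger_gap: 0.0599
finger_force: 15.0
```

Emit:
step_arm(series=[[[0.022,-0.001,0,0,1],[0,0,0,0,1],[0,0,0,0,1],[0,0,0,0,1]]])

```text
time: 7.15
eef_pos: [0.5665, -0.2558, 0.1618]
tool_rot: [-0.001, 0.999, 0.041, -0.001]
force: [-0.2, -0.0, -2.1]
finger_gap: 0.0596
finger_force: 15.0
```

```bash
python3 -c "from h import *;tilt('w3')
from cell import imaging
c=imaging.capture('side');cv2.imwrite('pics/s3.png',cv2.resize(c['frame'][120:270,290:490],(800,600))[...,::-1])"
```

```text
tilt [ 0.1879  0.0021 -0.0106] 17794 [ 0.5665 -0.2558  0.1618] [-0.2 -0.  -2.1] 7.15
tcp in box 0.0078 0.0011
```

View pics/w3.png

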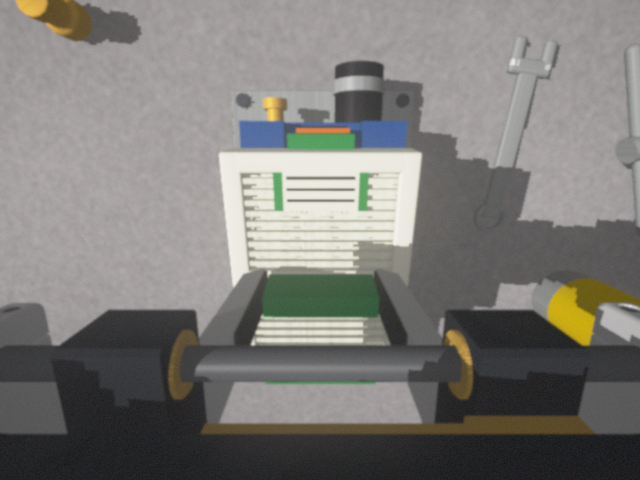

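View pics/s3.png

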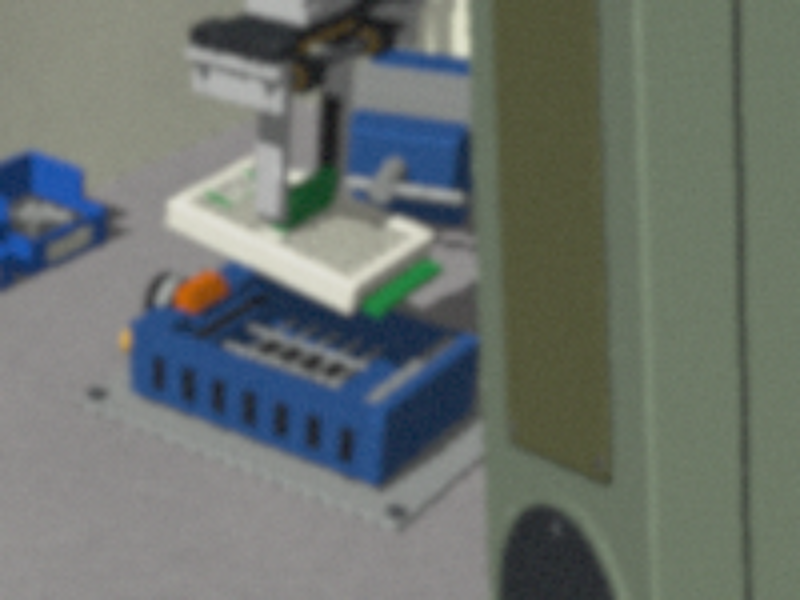

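The wrist view shows the tab (321,142) centred in front of the orange catch (323,130). The side view shows the filter tilted above the box, its tongue over the ledge in front of the lip strip. Tilt is holding at 0.188 rad, so I'm lowering until I feel contact.

Emit:
step_arm(series=[[[0,0.0013,0.02,0,1],[0,0,0.025,0,1],[0,0,0.017,0,1],[0,0,0.004,0,1],[0,0,0,0,1],[0,0,0,0,1]]])

```text
time: 7.75
eef_pos: [0.5675, -0.2575, 0.1136]
tool_rot: [0.0, 0.999, 0.041, 0.0]
force: [0.8, 0.3, -1.7]
finger_gap: 0.0598
finger_force: 15.0
```

Emit:
step_arm(series=[[[0,0,0.003,0,1],[0,0,0.003,0,1],[0,0,0.002,0,1],[0,0,0,0,1]]])

```text
time: 8.08
eef_pos: [0.5676, -0.2572, 0.1072]
tool_rot: [-0.0, 0.999, 0.041, -0.0]
force: [-0.3, 0.8, -3.7]
finger_gap: 0.0596
finger_force: 15.0
```

Emit:
step_arm(series=[[[0,0,0.002,0,1],[0,0,0.002,0,1],[0,0,0,0,1],[0,0,0,0,1]]])

```text
time: 8.42
eef_pos: [0.5675, -0.2572, 0.104]
tool_rot: [-0.0, 0.999, 0.041, -0.0]
force: [0.2, -0.1, -3.0]
finger_gap: 0.0598
finger_force: 15.0
```

Emit:
step_arm(series=[[[0,0,0.002,0,1],[0,0,0,0,1],[0,0,0,0,1]]])

```text
time: 8.67
eef_pos: [0.5675, -0.2572, 0.1025]
tool_rot: [-0.0, 0.999, 0.041, -0.0]
force: [0.2, 0.3, -2.3]
finger_gap: 0.0601
finger_force: 15.0
```

Emit:
step_arm(series=[[[0,0,0.002,0,1],[0,0,0,0,1],[0,0,0,0,1]]])

```text
time: 8.92
eef_pos: [0.5675, -0.2572, 0.1011]
tool_rot: [-0.0, 0.999, 0.041, -0.0]
force: [0.3, 0.0, -2.4]
finger_gap: 0.0598
finger_force: 15.0
```

Emit:
step_arm(series=[[[0,0,0.002,0,1],[0,0,0,0,1],[0,0,0,0,1]]])

```text
time: 9.17
eef_pos: [0.5675, -0.2572, 0.0995]
tool_rot: [-0.0, 0.999, 0.041, -0.0]
force: [0.6, 0.2, -2.8]
finger_gap: 0.0598
finger_force: 15.0
```

```bash
python3 -c "from h import *;tilt()"
```

```text
tilt [ 0.1884  0.0009 -0.0105] 17730 [ 0.5675 -0.2572  0.0995] [ 0.6  0.2 -2.8] 9.1667
tcp in box 0.0087 -0.0004
```

Emit:
step_arm(series=[[[0,0,0.002,0,1],[0,0,0,0,1],[0,0,0,0,1]]])

```text
time: 9.47
eef_pos: [0.5675, -0.2572, 0.098]
tool_rot: [-0.0, 0.999, 0.041, -0.0]
force: [0.0, 0.2, -2.3]
finger_gap: 0.0597
finger_force: 15.0
```

Emit:
step_arm(series=[[[0,0,0.002,0,1],[0,0,0,0,1],[0,0,0,0,1]]])

```text
time: 9.72
eef_pos: [0.5675, -0.2572, 0.0966]
tool_rot: [-0.0, 0.999, 0.041, -0.0]
force: [0.3, -0.0, -1.9]
finger_gap: 0.06
finger_force: 15.0
```

```bash
python3 -c "from h import *;tilt()"
```

```text
tilt [ 0.1893  0.0011 -0.0106] 17775 [ 0.5675 -0.2572  0.0966] [ 0.3 -0.  -1.9] 9.7167
tcp in box 0.0087 -0.0004
```

Emit:
step_arm(series=[[[0,0,0.002,0,1],[0,0,0,0,1],[0,0,0,0,1]]])

```text
time: 10.02
eef_pos: [0.5679, -0.2574, 0.096]
tool_rot: [0.0, 0.999, 0.041, 0.0]
force: [-1.9, 0.5, 2.2]
finger_gap: 0.06
finger_force: 15.0
```

```bash
python3 -c "from h import *;tilt()"
```

```text
tilt [ 0.193   0.0002 -0.0106] 17841 [ 0.5679 -0.2574  0.096 ] [-1.9  0.5  2.2] 10.0167
tcp in box 0.009 -0.0006
```

Run:
```python
from cell import state,imaging
import numpy as np,cv2
s=state();print(s["force"],s["torque"])
c=imaging.capture('side');d=imaging.capture('wrist')
cv2.imwrite('pics/s4.png',np.hstack([cv2.resize(c['frame'][160:260,310:445],(400,300),interpolation=2),cv2.resize(d['frame'][80:260,200:440],(400,300),interpolation=2)])[...,::-1])
```

```text
[-1.43405104  0.42705285  2.90557615] [ 0.25459215  0.22227181 -0.01358972]
```

View pics/s4.png

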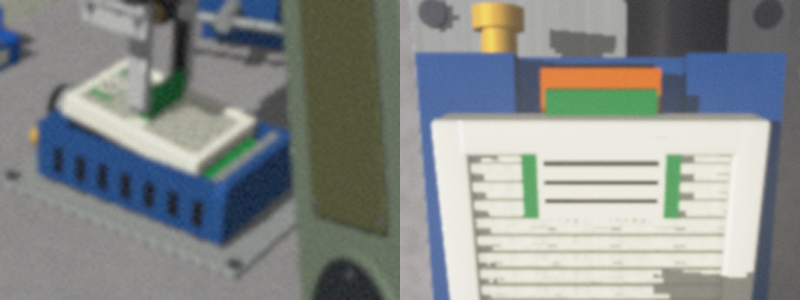

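The side crop shows the -x end down in the box by the lip. The wrist crop shows the tab (600,100) just in front of and above the orange catch (600,80). I need to know which end is touching.

```bash
cat > tab.py <<'E'
from h import *
from cell import state,imaging
s=state();c=imaging.capture("wrist");W=wcloud(s,c);h=cv2.cvtColor(c["frame"],cv2.COLOR_RGB2HSV).astype(int)
a=np.radians(4.55);u=np.array([np.cos(a),np.sin(a)]);v=np.array([-u[1],u[0]]);C=np.array([.5588,-.2575])
X=(W[...,:2]-C)@u*1e3;Y=(W[...,:2]-C)@v*1e3;Z=W[...,2]*1e3
for n,m in(("green tab",(h[...,0]>45)&(h[...,0]<85)&(h[...,1]>90)&(X>70)&(X<115)),("orange",(h[...,0]>5)&(h[...,0]<18)&(h[...,1]>170))):
    m=m&(abs(Y)<60)&(abs(X)<120)
    if m.sum()>5:print(n,m.sum(),*[np.nanpercentile(q[m],[3,50,97]).round(1) for q in(X,Y,Z)])
m=(h[...,1]<60)&(Z>75)&(X>40)&(abs(Y)<58)&(X<100);print("frame +x end X,Y,Z",*[np.nanpercentile(q[m],[1,99]).round(1) for q in(X,Y,Z)])
m=(h[...,0]>45)&(h[...,0]<85)&(h[...,1]>90)&(X<-50)&(X>-110)&(abs(Y)<60)
if m.sum()>5:print("tongue",m.sum(),*[np.nanpercentile(q[m],[3,50,97]).round(1) for q in(X,Y,Z)])
F=[];T=[]
for _ in range(3):
    imaging.capture("wrist");s=state();F.append(s["force"]);T.append(s["torque"])
print(s["eef_pos"].round(4),np.mean(F,0).round(2),np.mean(T,0).round(3))
E
python3 tab.py
```

```text
green tab 966 [83.3 86.9 90.5] [-17.4  -0.9  16. ] [86.2 87.6 89. ]
orange 716 [92.6 95.2 97.5] [-18.5  -0.9  17.8] [77.7 79.  80.2]
frame +x end X,Y,Z [40.2 82.8] [-52.4  50.9] [ 87.3 216.9]
tongue 293 [-86.6 -80.8 -79.4] [-37.5  -0.   36.4] [55.9 62.  63.3]
[ 0.5679 -0.2574  0.0959] [-2.25  1.28  4.36] [0.258 0.317 0.036]
```

Emit:
step_arm(series=[[[0,0,-0.003,0,1],[0,0,-0.003,0,1],[0,0,0,0,1]]])

```text
time: 10.62
eef_pos: [0.5674, -0.2572, 0.0991]
tool_rot: [-0.0, 0.999, 0.041, -0.0]
force: [-0.1, 0.0, -2.3]
finger_gap: 0.06
finger_force: 15.0
```

```bash
python3 tab.py; python3 -c "from h import *;tilt()"
```

```text
green tab 984 [82.9 86.5 90.1] [-17.1  -0.7  16. ] [89.1 90.5 91.8]
orange 732 [92.4 95.1 97.8] [-18.5  -0.7  17.8] [77.7 79.  80.2]
frame +x end X,Y,Z [40.2 82.4] [-52.2  51.1] [ 90.4 220. ]
tongue 277 [-89.6 -81.  -79.7] [-39.   -2.6  36.3] [55.7 65.7 66.9]
[ 0.5673 -0.2571  0.099 ] [-0.13  0.07 -2.46] [0.046 0.024 0.017]
tilt [ 0.1883  0.0016 -0.0106] 17821 [ 0.5673 -0.2571  0.099 ] [-0.6 -0.  -2. ] 10.8167
tcp in box 0.0085 -0.0002
```

Tab and tongue depths give a real tilt of about 0.14 rad, because recessed pleats biased the plane fit. Tip and tab therefore reach the seat and the catch top together, and the tip is about 1 mm from the lip edge. That angle is still good for entry. I'll go down lightly and slide toward the lip in small steps.

Emit:
step_arm(series=[[[0,0,0.003,0,1],[-0.002,0,0,0,1],[-0.002,0,0,0,1],[0,0,0,0,1]]])

```text
time: 11.2
eef_pos: [0.5641, -0.2574, 0.0972]
tool_rot: [-0.0, 0.999, 0.041, -0.0]
force: [-0.1, -0.3, -2.0]
finger_gap: 0.0598
finger_force: 15.0
```

Emit:
step_arm(series=[[[-0.002,0,0,0,1],[-0.002,0,0,0,1],[0,0,0,0,1]]])

```text
time: 11.45
eef_pos: [0.5613, -0.2578, 0.0975]
tool_rot: [-0.0, 0.999, 0.041, -0.0]
force: [0.9, -0.6, -2.5]
finger_gap: 0.0598
finger_force: 15.0
```

```bash
python3 tab.py
```

```text
green tab 987 [76.8 80.4 83.9] [-17.1  -0.8  16.2] [87.5 88.9 90.2]
orange 1593 [86.2 92.  97.6] [-18.6  -0.3  17.6] [77.7 79.  80.3]
frame +x end X,Y,Z [40.8 76.8] [-51.2  50. ] [ 84.4 100.9]
[ 0.5617 -0.2578  0.0975] [-0.51  0.14 -2.4 ] [ 0.029 -0.006  0.029]
```

Emit:
step_arm(series=[[[-0.002,0,0,0,1],[-0.002,0,0,0,1],[0,0,0,0,1],[0,0,0,0,1]]])

```text
time: 11.98
eef_pos: [0.5585, -0.258, 0.0974]
tool_rot: [-0.0, 0.999, 0.041, -0.0]
force: [-0.5, 0.5, -2.1]
finger_gap: 0.0598
finger_force: 15.0
```

Emit:
step_arm(series=[[[-0.002,0,0,0,1],[0,0,0,0,1],[0,0,0,0,1]]])

```text
time: 12.23
eef_pos: [0.557, -0.2581, 0.0974]
tool_rot: [0.0, 0.999, 0.041, -0.0]
force: [0.2, 0.3, -3.0]
finger_gap: 0.0599
finger_force: 15.0
```

Emit:
step_arm(series=[[[-0.002,0,0,0,1],[0,0,0,0,1],[0,0,0,0,1]]])

```text
time: 12.48
eef_pos: [0.5566, -0.2582, 0.0979]
tool_rot: [0.0, 0.999, 0.041, 0.001]
force: [2.6, 1.6, -2.3]
finger_gap: 0.0599
finger_force: 15.0
```

```bash
python3 tab.py
```

```text
green tab 1004 [72.6 76.1 79.7] [-17.5  -0.9  16.1] [88.6 90.  91.3]
orange 1746 [85.2 91.5 97.6] [-18.7  -0.4  17.9] [77.7 79.  80.3]
frame +x end X,Y,Z [40.3 72.2] [-51.2  49.8] [ 86.5 101.9]
[ 0.5565 -0.2583  0.0979] [ 3.19  0.85 -2.49] [ 0.27  -0.759 -0.016]
```

Fx has risen to +3 N with the tab end at 79.7, so the tongue is against the end wall under the lip. I'll ease off slightly and swing the catch end down.

Emit:
step_arm(series=[[[0.001,0,0.002,0,1],[0.0005,0,0.002,0,1],[0,0,0,0,1],[0,0,0,0,1]]])

```text
time: 13.02
eef_pos: [0.5572, -0.2584, 0.0949]
tool_rot: [0.0, 0.999, 0.041, 0.0]
force: [3.5, 0.1, 0.1]
finger_gap: 0.06
finger_force: 15.0
```

```bash
python3 tab.py
```

```text
green tab 995 [72.7 76.3 79.8] [-17.8  -1.1  15.9] [84.3 85.6 86.9]
orange 1812 [85.4 91.6 97.7] [-18.6  -0.6  17.9] [77.7 79.  80.3]
frame +x end X,Y,Z [40.3 72.7] [-51.5  49.6] [79.6 97.8]
[ 0.5572 -0.2585  0.0949] [3.47 0.53 0.68] [ 0.117 -0.622  0.005]
```

Emit:
step_arm(series=[[[0.0015,0,0.002,0,1],[0.0015,0,0.002,0,1],[0,0,0,0,1],[0,0,0,0,1]]])

```text
time: 13.55
eef_pos: [0.5586, -0.2583, 0.0916]
tool_rot: [0.0, 0.999, 0.041, -0.0]
force: [0.4, 0.4, 4.0]
finger_gap: 0.0599
finger_force: 15.0
```

```bash
python3 tab.py
```

```text
green tab 916 [73.6 76.9 80.4] [-17.5  -0.8  15.9] [78.1 79.4 80.6]
orange 1883 [85.7 92.1 98.1] [-18.7  -0.5  17.7] [77.7 79.  80.3]
frame +x end X,Y,Z [40.4 73.1] [-51.5  49.7] [77.9 91.8]
[ 0.5587 -0.2582  0.0916] [ 0.42 -0.76  3.43] [-0.086  0.046 -0.013]
```

The tab now rests on the catch slope at about 0.09 rad with the tongue under the lip. Releasing, then moving closed fingers over the thumb pad.

Emit:
step_arm(series=[[[0,0,0,0,-1],[0,0,0,0,-1],[0,0,0,0,-1],[0,0,0,0,-1],[0,0,0,0,-1],[0,0,-0.02,0,-1],[0,0,-0.03,0,-1],[0,0,-0.03,0,-1]]])

```text
time: 14.42
eef_pos: [0.558, -0.2573, 0.1507]
tool_rot: [-0.001, 0.999, 0.041, -0.001]
force: [0.2, -0.1, -0.6]
finger_gap: 0.0942
finger_force: 0.0
```

```bash
python3 tab.py
```

```text
green tab 511 [74.1 76.9 80.3] [-17.8  -0.8  15.7] [77.9 79.4 80.7]
orange 1015 [86.3 91.9 97.8] [-18.3  -0.7  17.6] [77.6 78.9 80.3]
frame +x end X,Y,Z [40.5 72.8] [-51.7  49.6] [80.6 91.9]
[ 0.5592 -0.2581  0.1517] [-0.32 -0.18 -0.08] [0.037 0.042 0.029]
```

Emit:
step_arm(series=[[[0,0,0,0,1],[0.03,0,0,0,1],[0.047,-0.001,0,0,1],[0,0,0,0,1],[0,0,0,0,1],[0,0,0,0,1],[0,0,0,0,1],[0,0,0,0,1]]])

```text
time: 15.28
eef_pos: [0.6154, -0.2525, 0.1511]
tool_rot: [-0.0, 0.999, 0.041, -0.0]
force: [0.6, -1.3, 0.1]
finger_gap: 0.0444
finger_force: 0.0
```

Emit:
step_arm(series=[[[0,0,0,0,1],[0,0,0,0,1],[0,0,0,0,1],[0,0,0.02,0,1],[0,0,0.03,0,1],[0,0,0.014,0,1],[0,0,0,0,1],[0,0,0,0,1]]])

```text
time: 15.95
eef_pos: [0.6158, -0.2521, 0.1027]
tool_rot: [-0.001, 0.999, 0.041, -0.001]
force: [0.2, 0.3, 0.1]
finger_gap: 0.0003
finger_force: 0.0
```

Emit:
step_arm(series=[[[0,0,0.003,0,1],[0,0,0.003,0,1],[0,0,0.003,0,1],[0,0,0,0,1],[0,0,0,0,1]]])

```text
time: 16.37
eef_pos: [0.6166, -0.2525, 0.0969]
tool_rot: [0.0, 0.999, 0.041, 0.0]
force: [0.4, 0.3, -0.4]
finger_gap: 0.0006
finger_force: 0.0
```

Emit:
step_arm(series=[[[0,0,0.002,0,1],[0,0,0.002,0,1],[0,0,0.002,0,1],[0,0,0,0,1],[0,0,0,0,1]]])

```text
time: 16.78
eef_pos: [0.6163, -0.2524, 0.0919]
tool_rot: [-0.0, 0.999, 0.041, -0.0]
force: [-0.1, 0.2, 0.4]
finger_gap: 0.0003
finger_force: 0.0
```

Emit:
step_arm(series=[[[0,0,0.002,0,1],[0,0,0.002,0,1],[0,0,0,0,1],[0,0,0,0,1]]])

```text
time: 17.12
eef_pos: [0.6169, -0.2527, 0.0898]
tool_rot: [0.0, 0.999, 0.041, 0.001]
force: [0.3, 0.1, 2.5]
finger_gap: 0.0006
finger_force: 1.4
```

Emit:
step_arm(series=[[[0,0,0.002,0,1],[0,0,0,0,1],[0,0,0,0,1]]])

```text
time: 17.37
eef_pos: [0.6171, -0.2527, 0.0883]
tool_rot: [0.0, 0.999, 0.041, 0.001]
force: [0.8, 0.1, 4.4]
finger_gap: 0.0004
finger_force: 2.2
```

Emit:
step_arm(series=[[[0,0,0.002,0,1],[0,0,0,0,1],[0,0,0.002,0,1],[0,0,0,0,1]]])

```text
time: 17.7
eef_pos: [0.6159, -0.2521, 0.0835]
tool_rot: [-0.0, 0.999, 0.041, -0.001]
force: [-0.3, -0.0, 1.7]
finger_gap: 0.0007
finger_force: 0.2
```

Emit:
step_arm(series=[[[0,0,0.002,0,1],[0,0,0,0,1],[0,0,0.002,0,1],[0,0,0,0,1]]])

```text
time: 18.03
eef_pos: [0.6162, -0.2523, 0.0811]
tool_rot: [-0.0, 0.999, 0.041, -0.0]
force: [-0.2, -0.0, -0.0]
finger_gap: 0.0004
finger_force: 0.0
```

Emit:
step_arm(series=[[[0,0,0.002,0,1],[0,0,0,0,1],[0,0,0,0,1]]])

```text
time: 18.28
eef_pos: [0.6164, -0.2525, 0.08]
tool_rot: [-0.0, 0.999, 0.041, -0.0]
force: [0.1, -0.2, -0.7]
finger_gap: 0.0006
finger_force: 0.0
```

The force dropped off, so the tab has passed the nose. Pressing on to seat against the seal.

Emit:
step_arm(series=[[[0,0,0.002,0,1],[0,0,0,0,1],[0,0,0,0,1]]])

```text
time: 18.53
eef_pos: [0.6166, -0.2525, 0.0788]
tool_rot: [0.0, 0.999, 0.041, 0.0]
force: [-0.1, 0.9, 1.0]
finger_gap: 0.0005
finger_force: 0.6
```

Emit:
step_arm(series=[[[0,0,0.002,0,1],[0,0,0,0,1],[0,0,0,0,1]]])

```text
time: 18.78
eef_pos: [0.6168, -0.2525, 0.0776]
tool_rot: [0.0, 0.999, 0.041, 0.0]
force: [-0.5, 0.7, 3.0]
finger_gap: 0.0
finger_force: 1.5
```

```bash
python3 tab.py
```

```text
green tab 290 [74.2 75.6 77. ] [-17.9  -1.3  15.2] [63.4 64.4 65.7]
orange 1666 [84.5 91.6 97.7] [-18.8  -2.3  16.7] [77.4 78.8 80. ]
frame +x end X,Y,Z [49.4 91.7] [-54.1  54.2] [ 75.5 215.6]
[ 0.6168 -0.2525  0.0775] [-0.29  0.79  3.34] [0.141 0.022 0.004]
```

Emit:
step_arm(series=[[[0,0,0.002,0,1],[0,0,0,0,1],[0,0,0.001,0,1],[0,0,0,0,1],[0,0,0,0,1]]])

```text
time: 19.4
eef_pos: [0.6169, -0.2526, 0.0772]
tool_rot: [0.0, 0.999, 0.041, 0.0]
force: [-3.0, 2.5, 10.6]
finger_gap: 0.0004
finger_force: 5.5
```

Emit:
step_arm(series=[[[0,0,0.001,0,1],[0,0,0,0,1],[0,0,0,0,1]]])

```text
time: 19.65
eef_pos: [0.617, -0.2526, 0.0771]
tool_rot: [0.0, 0.999, 0.041, 0.001]
force: [-3.0, 2.7, 14.1]
finger_gap: 0.0006
finger_force: 6.7
```

It's firmly seated. Retracting to verify.

Emit:
step_arm(series=[[[0,0,-0.01,0,1],[0,0,-0.03,0,1],[0,0,-0.05,0,1],[0,0,-0.05,0,1],[-0.05,0,-0.03,0,1],[-0.03,0,0,0,1],[0,0,0,0,1],[0,0,0,0,1]]])

```text
time: 20.32
eef_pos: [0.5576, -0.2573, 0.2003]
tool_rot: [-0.0, 0.999, 0.04, -0.0]
force: [0.1, -0.0, -0.1]
finger_gap: 0.0004
finger_force: 0.0
```

```bash
python3 tab.py
python3 - <<'E'
from h import *
from cell import state,imaging
s=state();c=imaging.capture("wrist");W=wcloud(s,c);h=cv2.cvtColor(c["frame"],cv2.COLOR_RGB2HSV).astype(int)
a=np.radians(4.55);u=np.array([np.cos(a),np.sin(a)]);v=np.array([-u[1],u[0]]);C=np.array([.5588,-.2575])
X=(W[...,:2]-C)@u*1e3;Y=(W[...,:2]-C)@v*1e3;Z=W[...,2]*1e3
w=(h[...,1]<40)&(h[...,2]>150)
for x0,y0 in((-70,0),(-70,40),(70,0),(70,40),(70,-40),(40,48),(-40,48)):
    m=w&(abs(X-x0)<5)&(abs(Y-y0)<5)&(Z>60)&(Z<95);print(x0,y0,m.sum(),np.nanmedian(Z[m]) if m.any() else None)
cv2.imwrite("pics/w5.png",c["frame"][...,::-1]);print(s["finger_gap"])
E
```

```text
green tab 97 [75.2 76.1 77.8] [-16.6  -2.2  14.9] [64.4 65.7 67.1]
frame +x end X,Y,Z [40.5 99.3] [-52.1  49.6] [75.2 79.3]
[ 0.5587 -0.2568  0.1992] [-0.11  0.08 -0.56] [ 0.017  0.034 -0.03 ]
-70 0 0 None
-70 40 98 76.00058819565498
70 0 131 77.5468660769524
70 40 112 77.42714448730064
70 -40 131 77.55328100816746
40 48 89 77.20145715647988
-40 48 80 76.6074092958359
0.00023301021396045354
```

View pics/w5.png

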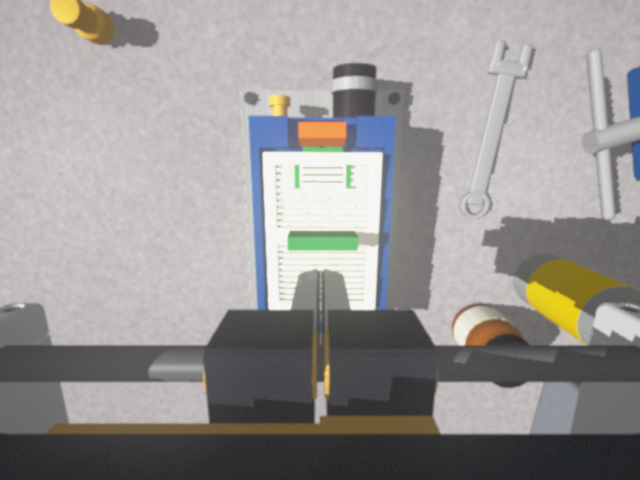

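The wrist view shows the filter lying level in the box, about 0.01 rad by depth. The orange catch (322,132) sits over the tab (323,149), and the gripper is clear. Handing in.

```bash
python3 -c "from cell import manip;print(manip.job_done())"
```

```text
the job is handed in; nothing more can be done
None
```

The clean filter is in the box with its tongue under the lip and the catch over its tab; it measures level to about 0.01 rad, the gripper is clear, and the job is handed in at about 20 s (no verdict was returned).

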